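# Pack the fixture gap with the spacer that fits

## Robot

A 6-joint arm with a two-finger parallel gripper is mounted at the origin on a cart in front of the work surface, level with it; the furniture and walls round the work are solid. World frame = base frame: x ahead of the robot, y to its left, z up, the work surface at z = 0. Lengths are in m, angles in rad, forces in N, time in s.
With the tool pointing down it reaches from about 0.25 to 0.725 m from the base axis. Payload 4 kg.
Tool frame: the origin (TCP) lies between the finger pads; the fingertips stand 25 mm ahead of it and the grasp point (between the pads) lies 6 mm ahead of it; z points along the fingers, y is the line along which they close (so a half turn about z gives the same grasp; the last joint's range is limited). The gripper opens to 85 mm and grips with 20 to 120 N. Pads are 22 mm wide; open, the fingers measure 114 mm over their backs; the gripper's body (76 mm by 85 mm) begins 54 mm behind the grasp point. The pads swing forward as they close: fully open they stand 13 mm farther back than shut.
Start: joints at [1.198, 0.241, 0.005, 1.335, 0, 1.571], TCP at [0.182, 0.466, 0.256] pointing down, gripper open.
Joint ranges: [-2.72, 2.72], [-1.05, 1.87], [-1.09, 1.28], [-1.99, 2.15], [-1.42, 1.44], [-3.14, 3.14]. Speed limits (rad/s): [2.79, 2.79, 3.14, 3.14, 3.14, 3.14].

## Interface

Orientations are given as a unit quaternion [x, y, z, w].
In Python, from workcell import bot gives the robot as it stands. The module is installed in compiled form; this text tells all that it offers.
- The arm moves only by the shell command python3 -m pendant 'ROWS'. ROWS is JSON, one flat list of numbers, 7 for each row, row after row: the shift along the tool's x, y, z normalised to -1 to 1, where 1 is 0.5 m, then the turn, a rotation vector about the tool's x, y, z normalised to -1 to 1, where 1 is 180 degrees, then the opening, from 0 (shut) to 1 (fully open). In form: [tx, ty, tz, ax, ay, az, fingers, tx, ty, tz, ax, ay, az, fingers, ...]. A call has exactly 10 rows; each row is the pose to reach, as a shift and turn from the pose commanded when the call began, along the tool's axes at that moment, turning the shorter way round; what a row does not reach only later rows make up. A row lasts 1/12 s, in which the tool goes at most 41.7 mm and 7.16 degrees, less where a joint would pass 70% of its speed; a pose out of reach is approached as far as the arm can. A call with a number of a shift or a turn outside -1 to 1 is refused whole. A call with a gripper value outside its range is refused whole. The fingers move at their own pace and stop on an object; the grip force is fixed at half the most. Time passes only in rows, so rows that repeat a pose let the fingers close, or fill a call up. It gives the time, the measured TCP pose, the force, the opening and the grip force at its end, in the units of the state.
- bot.get_obs(): the state, without advancing time (a new reading comes with each control period).
- bot.camera(name): name is "scene" or "side" or "wrist"; returns a dict with "pixels" (480x640x3 uint8, red, green, blue), "mtx" (3x3 intrinsics, pixels), "cam_to_world" (4x4, takes a point from camera to world coordinates); the wrist camera has in their place "hand_eye" (4x4, takes a point from camera to tool coordinates, whose origin is the TCP and whose axes are the flange's). Camera axes: x right, y up, looking along -z (the intrinsics and any distortion apply to the point x, -y, -z); pixel columns grow to the right and rows downward; lengths in m; the calibration is good to about 2 mm. The wrist camera is an equidistant fisheye: a pixel r from the principal point sees the ray r / f radians off the axis. A picture is of the moment at which its call begins: read the wrist's pose just before it. There is no depth.
- bot.job_done(): hands the job in; it is judged then, once.
The state is a dict: "clock": time; "joint_pos": joint angles; "joint_vel": joint speeds; "tau": joint torques, N m; "eef_pos": TCP position; "tool_rot": TCP orientation; "ft_force": force on the tool from outside, world axes, zero at the start; "ft_torque": the same for the moment, N m; "grip_width": finger opening in m; "grasp_force": force on a finger pad.
Only numpy, scipy, OpenCV 4.12 (cv2) and the standard library are available. Lean on these libraries where they do the work, as an engineer would, in place of code of your own. Each camera call takes 0.05 s, during which the arm holds its last target. There are 200 camera calls.

## Task

Find by trial the thickest of the three spacers (red 20 mm, green 16 mm, yellow 12 mm) that goes into the gap between the dark fence and the brass bar next to it on the blue set-up plate. Leave that one in the gap, upright, fully down on the plate and slid along until it touches the end stop; feel your way slowly, without knocks, and do not press a spacer against the steel fixture with more than 30 N. Leave the other two standing upright on the bench itself, clear of the plate.

Things in the scene. Friction and masses are not known exactly. Their poses are not given: they have to be found in the camera images.
- plate: blue steel set-up plate fixed to the bench, 124 mm (x) by 148 mm (y), 10 mm thick; origin at the centre of its underside, z up. A dark fence, a dark end stop and three parallel brass bars stand on it, all 30 mm tall (tops 40 mm above the bench). The gap lies between the fence and the nearest bar, runs along x and is open at the top and at its -x end; it is 83 mm long
- fence: fence with end stop, dark steel, fixed; origin at the middle of the fence's gap face, at its foot; axes as the plate's. The end stop's face is 38 mm to +x. Fence 100 mm long (x) and 20 mm thick (towards -y), at the plate's -y side, 3 mm 45 degree chamfer on its top edge. The gap on its +y side is 13.2, 17.2 or 21.2 mm wide, by the bar fitted: one spacer fits with 1.2 mm play, the next thicker one is 2.8 mm too thick
- gap_home (a point): corner of the gap's floor: on the plate's upper face (10 mm above the bench), where the fence's gap face meets the end stop's face. Axes as the plate's; the gap lies to -x and +y of it. The end stop, 26 mm wide (y), 12 mm thick (x), unchamfered, closes the gap's +x end. A spacer seated home has its underside at z = 0 and its centre at x = -20 mm here
- bar_place (a point): where the bar that bounds the gap is bolted: 29.2 mm from the fence's gap face (+y), on the plate's upper face, midway along the bar (83 mm of gap: its mouth is 41 mm to -x of here); axes as the plate's. The two other bars are spares, bolted 31 and 62 mm further to +y, in any order
- bar_a: one of three fixed brass distance bars, 82 mm long (x), 30 mm tall, two screws on top. Origin on the plate's upper face, midway along, under the screws; its back face is 12 mm from there (+y), its front face (-y, towards the fence) 8, 12 or 16 mm, each bar differently, which is not told. 3 mm 45 degree chamfers on both top edges
- bar_b: another of three fixed brass distance bars, 82 mm long (x), 30 mm tall, two screws on top. Origin on the plate's upper face, midway along, under the screws; its back face is 12 mm from there (+y), its front face (-y, towards the fence) 8, 12 or 16 mm, each bar differently, which is not told. 3 mm 45 degree chamfers on both top edges
- bar_c: another of three fixed brass distance bars, 82 mm long (x), 30 mm tall, two screws on top. Origin on the plate's upper face, midway along, under the screws; its back face is 12 mm from there (+y), its front face (-y, towards the fence) 8, 12 or 16 mm, each bar differently, which is not told. 3 mm 45 degree chamfers on both top edges
- spacer_thin: thin spacer: steel block 12 mm thick (y), 40 mm wide (x), 36 mm tall, sharp-edged, with a yellow flat grip centred on top, 10 mm thick (y), 34 mm wide (x), 28 mm tall: 64 mm in all, about 120 g (0.8 to 1.3 times). Hold it by the grip, across its 10 mm. Origin at the centre of its underside, z up. It starts upright on the bench; a half turn about z makes no difference
- spacer_medium: medium spacer: steel block 16 mm thick (y), 40 mm wide (x), 36 mm tall, sharp-edged, with a green flat grip centred on top, 10 mm thick (y), 34 mm wide (x), 28 mm tall: 64 mm in all, about 140 g (0.8 to 1.3 times). Hold it by the grip, across its 10 mm. Origin at the centre of its underside, z up. It starts upright on the bench; a half turn about z makes no difference
- spacer_thick: thick spacer: steel block 20 mm thick (y), 40 mm wide (x), 36 mm tall, sharp-edged, with a red flat grip centred on top, 10 mm thick (y), 34 mm wide (x), 28 mm tall: 64 mm in all, about 160 g (0.8 to 1.3 times). Hold it by the grip, across its 10 mm. Origin at the centre of its underside, z up. It starts upright on the bench; a half turn about z makes no difference

How it is judged:
At the end, for the whole second after the job is handed in: The thickest spacer that the gap admits stands in the gap, upright (within 0.12 rad), its underside within 2.5 mm of the plate's upper face and its end within 2.5 mm of the end stop; the other two stand upright (within 0.15 rad) on the bench itself, off the plate; all are released and at rest ((((y of bar_a_c2 in the frame of gap_home between 0.0152 and 0.0172 m or y of bar_b_c2 in the frame of gap_home between 0.0152 and 0.0172 m or y of bar_c_c2 in the frame of gap_home between 0.0152 and 0.0172 m) and z of spacer_thin in the frame of gap_home between -0.004 and 0.0025 m and x of spacer_thin in the frame of gap_home between -0.0225 and -0.017 m and y of spacer_thin in the frame of gap_home between 0.004 and 0.014 m and angle between the z axis of spacer_thin and the z axis of plate, either way round below 0.12 rad and linear speed of each of spacer_thin, spacer_medium, spacer_thick below 0.01 m/s and height (world z) of spacer_medium between -0.006 and 0.006 m and angle between each of spacer_medium, spacer_thick's own z axis and vertical below 0.15 rad and height (world z) of spacer_thick between -0.006 and 0.006 m) or ((y of bar_a_c2 in the frame of gap_home between 0.0192 and 0.0212 m or y of bar_b_c2 in the frame of gap_home between 0.0192 and 0.0212 m or y of bar_c_c2 in the frame of gap_home between 0.0192 and 0.0212 m) and z of spacer_medium in the frame of gap_home between -0.004 and 0.0025 m and x of spacer_medium in the frame of gap_home between -0.0225 and -0.017 m and y of spacer_medium in the frame of gap_home between 0.004 and 0.014 m and angle between the z axis of spacer_medium and the z axis of plate, either way round below 0.12 rad and linear speed of each of spacer_medium, spacer_thin, spacer_thick below 0.01 m/s and height (world z) of spacer_thin between -0.006 and 0.006 m and angle between each of spacer_thin, spacer_thick's own z axis and vertical below 0.15 rad and height (world z) of spacer_thick between -0.006 and 0.006 m) or ((y of bar_a_c2 in the frame of gap_home between 0.0232 and 0.0252 m or y of bar_b_c2 in the frame of gap_home between 0.0232 and 0.0252 m or y of bar_c_c2 in the frame of gap_home between 0.0232 and 0.0252 m) and z of spacer_thick in the frame of gap_home between -0.004 and 0.0025 m and x of spacer_thick in the frame of gap_home between -0.0225 and -0.017 m and y of spacer_thick in the frame of gap_home between 0.004 and 0.014 m and angle between the z axis of spacer_thick and the z axis of plate, either way round below 0.12 rad and linear speed of each of spacer_thick, spacer_thin, spacer_medium below 0.01 m/s and height (world z) of spacer_thin between -0.006 and 0.006 m and angle between each of spacer_thin, spacer_medium's own z axis and vertical below 0.15 rad and height (world z) of spacer_medium between -0.006 and 0.006 m))); the robot touches nothing.
It fails at once if the thin spacer is pressed with more than 80 N, brief knocks included, against the plate, fence, end stop or a bar (contact force between spacer_thin and fence above 80 N or contact force between spacer_thin and bar_a above 80 N or contact force between spacer_thin and bar_b above 80 N or contact force between spacer_thin and bar_c above 80 N or contact force between spacer_thin and plate above 80 N).
It fails at once if the medium spacer is pressed with more than 80 N, brief knocks included, against the plate, fence, end stop or a bar (contact force between spacer_medium and fence above 80 N or contact force between spacer_medium and bar_a above 80 N or contact force between spacer_medium and bar_b above 80 N or contact force between spacer_medium and bar_c above 80 N or contact force between spacer_medium and plate above 80 N).
It fails at once if the thick spacer is pressed with more than 80 N, brief knocks included, against the plate, fence, end stop or a bar (contact force between spacer_thick and fence above 80 N or contact force between spacer_thick and bar_a above 80 N or contact force between spacer_thick and bar_b above 80 N or contact force between spacer_thick and bar_c above 80 N or contact force between spacer_thick and plate above 80 N).
It also fails if it takes over 72 s, if anything falls off the work surface, if the arm or the gripper's body presses on something with over 40 N, if the wrist force passes 120 N, or if a joint passes its speed limit or range.

## Working session

There is one attempt and no reset: what is moved stays moved. The work goes in short steps, Python scripts to look and compute and a shell command to move; the robot and the scene stay as the last step left them, time stands still between calls to the robot, and variables do not carry over. Pictures are saved under pics/ and viewed, at most 10 in all, crops included, and the job is handed in when it is done.

```bash
mkdir -p pics; python3 - <<'E'
from workcell import bot
import cv2,numpy as np,pickle
o=bot.get_obs();print({k:np.round(v,3).tolist() for k,v in o.items()})
d={}
for n in("scene","side","wrist"):
    c=bot.camera(n);d[n]=c;cv2.imwrite(f"pics/{n}0.png",c["pixels"][:,:,::-1])
    print(n,c["mtx"].round(1).tolist(),np.round(c.get("cam_to_world",c.get("hand_eye")),3).tolist(),list(c))
pickle.dump((o,d),open("d0.pkl","wb"))
E
```

```text
{'clock': 0.0, 'joint_pos': [1.198, 0.241, 0.004, 1.335, -0.0, 1.571], 'joint_vel': [0.001, -0.002, 0.001, 0.0, -0.002, -0.0], 'tau': [0.001, -37.231, 25.241, 0.017, 0.0, -0.0], 'eef_pos': [0.182, 0.465, 0.255], 'tool_rot': [0.185, 0.983, -0.001, -0.0], 'ft_force': [0.318, -0.02, 0.273], 'ft_torque': [-0.001, -0.017, -0.005], 'grasp_force': 0.0, 'grip_width': 0.086}
scene [[486.5, 0.0, 310.4], [0.0, 486.5, 240.5], [0.0, 0.0, 1.0]] [[0.901, 0.335, -0.276, 0.257], [-0.434, 0.707, -0.558, -0.238], [0.008, 0.623, 0.782, 0.708], [0.0, 0.0, 0.0, 1.0]] ['pixels', 'mtx', 'cam_to_world']
side [[492.2, 0.0, 317.1], [0.0, 492.2, 235.4], [0.0, 0.0, 1.0]] [[0.999, 0.005, -0.042, 0.45], [-0.04, 0.408, -0.912, -0.559], [0.012, 0.913, 0.408, 0.396], [0.0, 0.0, 0.0, 1.0]] ['pixels', 'mtx', 'cam_to_world']
wrist [[371.6, 0.0, 315.0], [0.0, 371.6, 236.2], [0.0, 0.0, 1.0]] [[-0.0, 0.955, 0.296, 0.076], [1.0, 0.0, 0.001, 0.001], [0.001, 0.296, -0.955, -0.117], [0.0, 0.0, 0.0, 1.0]] ['pixels', 'mtx', 'hand_eye']
```

View pics/scene0.png

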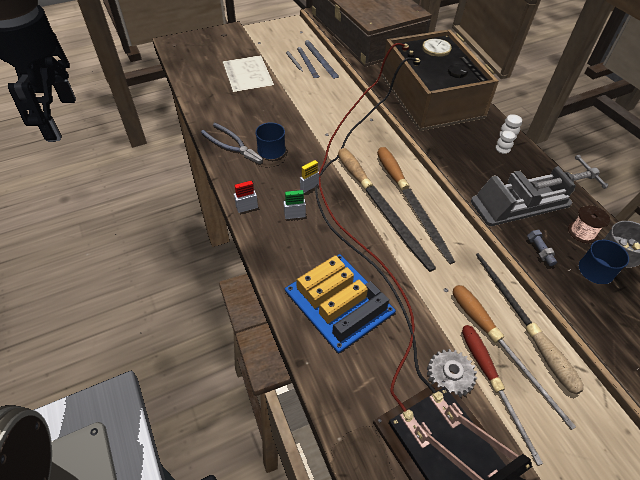

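View pics/wrist0.png

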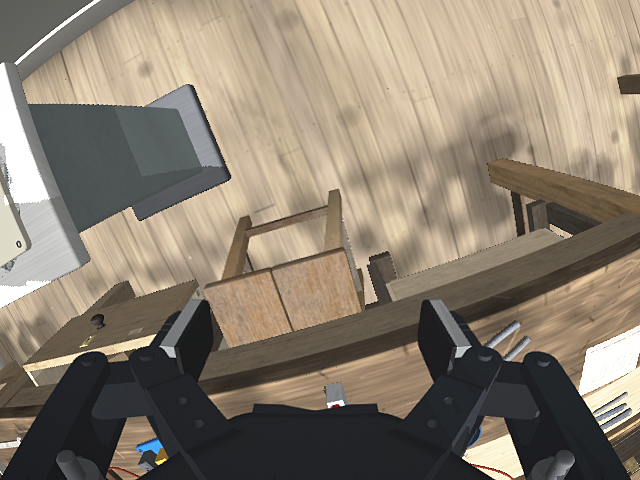

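The scene picture shows the red grip at (245,189), green at (294,198), yellow at (310,168). The plate's corners are at about (285,288), (340,350) and (395,310), with the fence on the lower right.

View pics/side0.png

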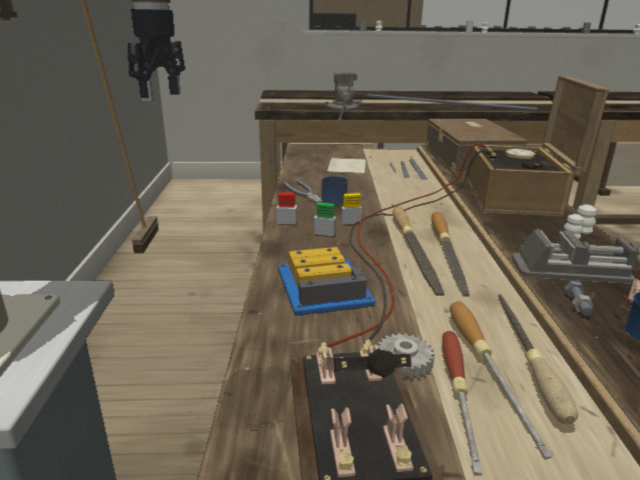

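```bash
cat > h.py <<'E'
import numpy as np,cv2,pickle
from scipy.optimize import minimize
from scipy.spatial.transform import Rotation as R
def T_wrist(c,o):
    T=np.eye(4);T[:3,:3]=R.from_quat(o["tool_rot"]).as_matrix();T[:3,3]=o["eef_pos"];return T@c["hand_eye"]
def proj(P,c,T,fish=False):
    q=(np.asarray(P,float)-T[:3,3])@T[:3,:3]; q=q*[1,-1,-1]
    K=c["mtx"]
    if fish:
        r=np.hypot(q[:,0],q[:,1])+1e-12;th=np.arctan2(r,q[:,2]);u=q[:,:2]/r[:,None]*th[:,None]
    else: u=q[:,:2]/q[:,2:]
    return u@np.diag([K[0,0],K[1,1]])+K[:2,2]
def ray(px,c,T,z,fish=False):
    K=c["mtx"];u=(np.asarray(px,float)-K[:2,2])/[K[0,0],K[1,1]]
    if fish:
        th=np.hypot(*u);d=np.array([u[0]/th*np.sin(th),u[1]/th*np.sin(th),np.cos(th)])
    else:d=np.array([*u,1.])
    w=T[:3,:3]@(d*[1,-1,-1]);return T[:3,3]+w*(z-T[2,3])/w[2]
def cmask(img,col):
    h=cv2.cvtColor(img,cv2.COLOR_RGB2HSV);H,S,V=h[...,0].astype(int),h[...,1],h[...,2]
    m={"red":((H<7)|(H>173))&(S>170),"green":(H>45)&(H<80)&(S>130),"yellow":(H>22)&(H<33)&(S>170),"blue":(H>98)&(H<115)&(S>170)&(V>90)}[col]&(V>60)
    m=m.astype(np.uint8)
    n,l,s,cen=cv2.connectedComponentsWithStats(m)
    return l,s,cen
def box(sx,sy,z0,z1,n=6):
    g=np.array([[a,b,z] for a in np.linspace(-sx/2,sx/2,n) for b in np.linspace(-sy/2,sy/2,n) for z in (z0,z1)]);return g
def place(P,x,y,a):
    c,s=np.cos(a),np.sin(a);return np.c_[P[:,0]*c-P[:,1]*s+x,P[:,0]*s+P[:,1]*c+y,P[:,2]]
E
python3 - <<'E'
from h import *
o,d=pickle.load(open("d0.pkl","rb"))
for n in("scene","side"):
    c=d[n]
    for col,z in(("red",.05),("green",.05),("yellow",.05),("blue",.01)):
        l,s,cen=cmask(c["pixels"],col);k=[i for i in range(1,len(s)) if s[i,4]>15]
        k=sorted(k,key=lambda i:-s[i,4])[:4]
        for i in k: print(n,col,s[i].tolist(),cen[i].round(1),ray(cen[i],c,c["cam_to_world"],z).round(3))
c=d["scene"]
for p in((285,288),(340,350),(395,310)):print(ray(p,c,c["cam_to_world"],.01).round(3))
E
```

```text
scene red [463, 325, 34, 55, 449] [477.1 350. ] [ 0.621 -0.059  0.05 ]
scene red [326, 206, 89, 126, 308] [378.8 267.7] [0.567 0.131 0.05 ]
scene red [235, 181, 19, 16, 182] [243.6 188. ] [0.43  0.399 0.05 ]
scene red [391, 335, 22, 76, 165] [400.  373.5] [ 0.499 -0.041  0.05 ]
scene green [285, 190, 19, 7, 90] [293.9 192.9] [0.511 0.347 0.05 ]
scene green [286, 201, 16, 4, 37] [293.8 202.5] [0.5   0.325 0.05 ]
scene yellow [302, 160, 16, 18, 139] [308.6 168.5] [0.564 0.395 0.05 ]
scene blue [285, 282, 110, 70, 1301] [333.4 318.6] [0.467 0.097 0.01 ]
scene blue [341, 257, 27, 27, 151] [353.6 271.6] [0.541 0.165 0.01 ]
side red [278, 193, 17, 13, 184] [286.2 198.9] [0.429 0.4   0.05 ]
side green [317, 203, 17, 14, 170] [325.1 209.1] [0.506 0.341 0.05 ]
side yellow [301, 248, 42, 16, 345] [321.2 255.3] [0.489 0.137 0.05 ]
side yellow [344, 193, 16, 14, 212] [351.6 199.6] [0.564 0.395 0.05 ]
side yellow [309, 264, 41, 10, 177] [327.5 268.7] [0.496 0.092 0.05 ]
side yellow [298, 268, 8, 9, 36] [301.2 271.6] [0.457 0.084 0.05 ]
side blue [280, 265, 88, 46, 463] [307.5 294.8] [0.466 0.084 0.01 ]
[0.42  0.185 0.01 ]
[0.45  0.044 0.01 ]
[0.566 0.068 0.01 ]
```

The side picture shows the same spacers and the plate with the fence on its -y side. Next I'll bring the wrist camera over the spacers.

```bash
python3 -m pendant '[-0.643,0.047,0.05,0,0,-0.183,1,-0.643,0.047,0.05,0,0,-0.183,1,-0.643,0.047,0.05,0,0,-0.183,1,-0.643,0.047,0.05,0,0,-0.183,1,-0.643,0.047,0.05,0,0,-0.183,1,-0.643,0.047,0.05,0,0,-0.183,1,-0.643,0.047,0.05,0,0,-0.183,1,-0.643,0.047,0.05,0,0,-0.183,1,-0.643,0.047,0.05,0,0,-0.183,1,-0.643,0.047,0.05,0,0,-0.183,1]'
cat > snap.py <<'E'
from workcell import bot
import sys,pickle,cv2,numpy as np
o=bot.get_obs();c=bot.camera("wrist");n=sys.argv[1]
pickle.dump((o,c),open(n+".pkl","wb"));cv2.imwrite(f"pics/{n}.png",c["pixels"][:,:,::-1])
print({k:np.round(o[k],4).tolist() for k in("clock","eef_pos","tool_rot","joint_pos","joint_vel")})
E
python3 snap.py w1
```

```text
clock: 0.98
eef_pos: [0.4927, 0.3684, 0.2295]
tool_rot: [-0.098, 0.995, -0.001, -0.001]
ft_force: [-0.3, 1.1, -0.3]
grip_width: 0.0856
grasp_force: 0.0
{'clock': 0.9833, 'eef_pos': [0.4927, 0.3684, 0.2295], 'tool_rot': [-0.0984, 0.9951, -0.0007, -0.0007], 'joint_pos': [0.6423, 0.4858, 0.2921, 1.379, -0.0004, 0.4451], 'joint_vel': [0.0601, -0.0418, -0.0446, 0.0161, 0.0264, 0.0192]}
```

View pics/w1.png

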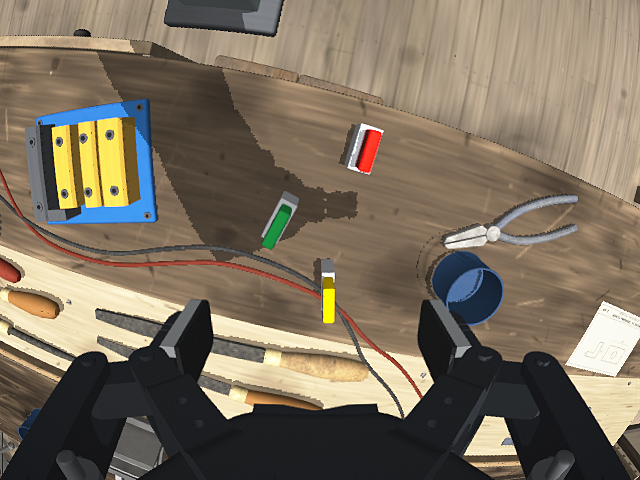

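The wrist view shows the plate at left with the fence at (40,170), the bars at (65,165), (90,165) and (115,160), red at (366,150), green at (278,222) and yellow at (328,295). I'll fit poses.

```bash
cat > fit.py <<'E'
from h import *
import sys
def hullmask(P,c,T,fish,S=4,off=(0,0),shape=None):
    p=proj(P,c,T,fish); h=cv2.convexHull(((p-off)*S*16).astype(np.int32))
    m=np.zeros(shape,np.uint8);cv2.fillPoly(m,[h],1,shift=4);return m
def fit(c,T,fish,mask,P,g):
    S=4;ys,xs=np.nonzero(mask);x0,y0=xs.min()-12,ys.min()-12
    m=mask[y0:ys.max()+12,x0:xs.max()+12].astype(np.uint8)
    M=cv2.resize(m,None,fx=S,fy=S,interpolation=cv2.INTER_NEAREST)
    # pixel-centre convention: pixel i covers i-.5..i+.5
    f=lambda v:1-(lambda A:(A&M).sum()/max(1,(A|M).sum()))(hullmask(place(P,v[0],v[1],v[2]*10),c,T,fish,S,(x0-.5,y0-.5),M.shape))
    best=None
    for a in g[2]:
        r=minimize(f,[g[0],g[1],a/10],method="Nelder-Mead",options=dict(initial_simplex=np.array([g[0],g[1],a/10])+np.array([[0,0,0],[.006,0,0],[0,.006,0],[0,0,.03]]),xatol=1e-5,fatol=1e-5,maxiter=300))
        if best is None or r.fun<best.fun:best=r
    return best.x*[1,1,10],best.fun
E
python3 - <<'E'
from fit import *
o,c=pickle.load(open("w1.pkl","rb"));_,d=pickle.load(open("d0.pkl","rb"))
T=T_wrist(c,o)
for col,xy in(("red",(.43,.40)),("green",(.507,.343)),("yellow",(.564,.395))):
    for n,cc,TT,f in(("wrist",c,T,True),("scene",d["scene"],d["scene"]["cam_to_world"],False),("side",d["side"],d["side"]["cam_to_world"],False)):
        l,s,cen=cmask(cc["pixels"],col);u=proj([[*xy,.05]],cc,TT,f)[0]
        m=np.isin(l,[i for i in range(1,len(s)) if s[i,4]>5 and np.hypot(*(cen[i]-u))<18])
        m=cv2.morphologyEx(m.astype(np.uint8),cv2.MORPH_CLOSE,np.ones((7,7)))
        if not m.any():print(col,n,"none");continue
        v,e=fit(cc,TT,f,m,box(.034,.010,.036,.064),(*xy,np.linspace(-1.5,1.3,8)))
        print(col,n,v.round(4),round(e,3),m.sum())
im=c["pixels"][80:240,15:175,::-1];cv2.imwrite("pics/p1.png",cv2.resize(im,None,fx=3.6,fy=3.6,interpolation=cv2.INTER_CUBIC))
E
```

```text
red wrist [0.4292 0.3991 3.0857] 0.174 641
red scene [ 0.4305  0.3982 -0.2144] 0.131 234
red side [0.4288 0.4043 0.0049] 0.165 202
green wrist [0.5052 0.3388 2.853 ] 0.146 544
green scene [ 0.5064  0.3376 -0.4007] 0.16 227
green side [ 0.5046  0.3408 -0.8499] 0.171 219
yellow wrist [0.5641 0.3949 0.218 ] 0.106 515
yellow scene [0.5652 0.3944 0.4034] 0.15 196
yellow side [0.5635 0.3942 0.5529] 0.116 212
```

View pics/p1.png

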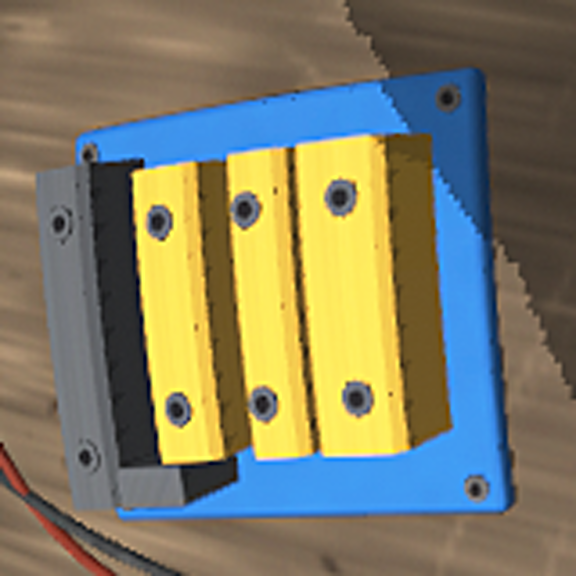

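The crop shows the fence at left, then the gap, then three bars. The nearest bar's front looks about 25 px from its screws; the others look like about 17 and 43 px. That suggests the 12 mm bar and a 17.2 mm gap, which the trial will decide. I'll hover closer over red for a sharper fit.

```bash
cat > go.py <<'E'
# go.py x y z yaw(of tool y minus 90deg, rad): prints shift/turn in pendant units
import sys,numpy as np
from workcell import bot
from scipy.spatial.transform import Rotation as R
def delta(p,yaw):
    o=bot.get_obs();R0=R.from_quat(o["tool_rot"])
    Rt=R.from_matrix(np.array([[-np.cos(yaw),-np.sin(yaw),0],[-np.sin(yaw),np.cos(yaw),0],[0,0,-1.]]).T.T)
    return np.r_[R0.inv().apply(np.array(p)-o["eef_pos"])/.5,(R0.inv()*Rt).as_rotvec()/np.pi]
if __name__=="__main__":
    a=list(map(float,sys.argv[1:]));print(delta(a[:3],a[3]).round(4).tolist())
E
python3 go.py .45 .40 .15 -.13
```

```text
[0.0675, 0.0762, 0.1601, -0.0003, -0.0007, 0.1048]
```

```bash
python3 -m pendant '[0.0675,0.076,0.16,0,0,0.105,1,0.0675,0.076,0.16,0,0,0.105,1,0.0675,0.076,0.16,0,0,0.105,1,0.0675,0.076,0.16,0,0,0.105,1,0.0675,0.076,0.16,0,0,0.105,1,0.0675,0.076,0.16,0,0,0.105,1,0.0675,0.076,0.16,0,0,0.105,1,0.0675,0.076,0.16,0,0,0.105,1,0.0675,0.076,0.16,0,0,0.105,1,0.0675,0.076,0.16,0,0,0.105,1]'
python3 snap.py w2
cat > sp.py <<'E'
from fit import *
n,col,x,y=sys.argv[1:5]
o,c=pickle.load(open(n+".pkl","rb"));T=T_wrist(c,o)
l,s,cen=cmask(c["pixels"],col);u=proj([[float(x),float(y),.05]],c,T,True)[0]
m=np.isin(l,[i for i in range(1,len(s)) if s[i,4]>20 and np.hypot(*(cen[i]-u))<60]).astype(np.uint8)
m=cv2.morphologyEx(m,cv2.MORPH_CLOSE,np.ones((7,7)))
v,e=fit(c,T,True,m,box(.034,.010,.036,.064),(float(x),float(y),np.linspace(-1.5,1.3,8)))
print(v.round(4),round(e,3),m.sum())
im=c["pixels"].copy();P=place(box(.034,.010,.036,.064,2),*v)
for q in proj(P,c,T,True):cv2.circle(im,tuple(np.int32(q.round())),2,(0,255,255),-1)
X,Y=np.int32(u);cv2.imwrite(f"pics/{n}_f.png",cv2.resize(im[max(0,Y-70):Y+70,max(0,X-80):X+80,::-1],None,fx=4,fy=4))
E
python3 sp.py w2 red .43 .399
```

```text
clock: 1.87
eef_pos: [0.4501, 0.4009, 0.1522]
tool_rot: [0.064, 0.998, 0.001, 0.001]
ft_force: [0.2, 0.6, -0.2]
grip_width: 0.0855
grasp_force: 0.0
{'clock': 1.8667, 'eef_pos': [0.4501, 0.4009, 0.1522], 'tool_rot': [0.064, 0.9979, 0.0006, 0.0005], 'joint_pos': [0.7277, 0.5012, 0.1116, 1.1796, 0.0, 0.8558], 'joint_vel': [0.0024, 0.0048, -0.0061, -0.001, -0.0006, 0.0027]}
[ 0.4288  0.3991 -0.0986] 0.104 1041
```

View pics/w2_f.png

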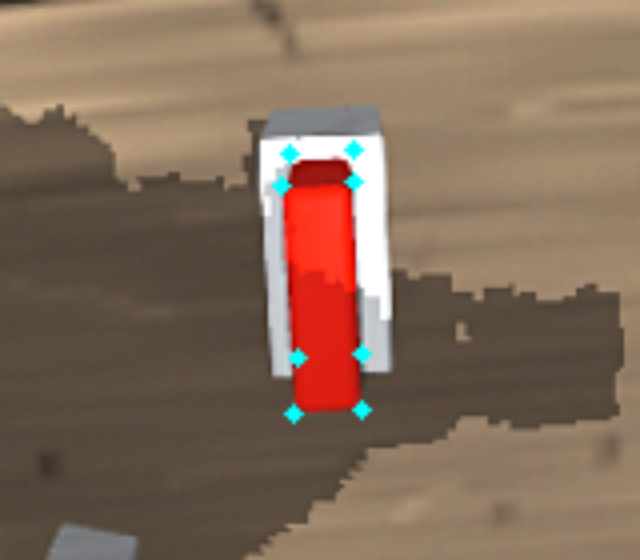

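The overlay agrees with the red grip to within about a millimetre. Now the grasp.

```bash
python3 go.py .4288 .3991 .066 -.10; python3 go.py .4288 .3991 .11 -.10
```

```text
[0.0415, -0.0089, 0.1717, 0.0002, 0.0002, -0.009]
[0.0415, -0.0088, 0.0837, 0.0002, 0.0002, -0.009]
```

```bash
python3 -m pendant '[0.0415,-0.009,0.02,0,0,-0.009,1,0.0415,-0.009,0.08,0,0,-0.009,0.6,0.0415,-0.009,0.13,0,0,-0.009,0.5,0.0415,-0.009,0.165,0,0,-0.009,0.5,0.0415,-0.009,0.17,0,0,-0.009,0.5,0.0415,-0.009,0.17,0,0,-0.009,0.4,0.0415,-0.009,0.17,0,0,-0.009,0,0.0415,-0.009,0.17,0,0,-0.009,0,0.0415,-0.009,0.17,0,0,-0.009,0,0.0415,-0.009,0.17,0,0,-0.009,0]'; python3 go.py .4288 .3991 .066 -.10
```

```text
clock: 2.75
eef_pos: [0.4293, 0.3999, 0.068]
tool_rot: [0.05, 0.999, 0.001, 0.001]
ft_force: [0.3, 0.5, 2.4]
grip_width: 0.0086
grasp_force: 60.5
[0.0008, -0.0018, 0.004, 0.0008, 0.0008, 0.0001]
```

```bash
python3 go.py .555 .14 .2 .2; python3 go.py .4293 .3999 .2 -.10
```

```text
[-0.3025, -0.4916, -0.2645, 0.0007, 0.0009, -0.0954]
[-0.0006, 0.0006, -0.264, 0.0008, 0.0008, 0.0001]
```

```bash
python3 -m pendant '[0,0,-0.04,0,0,0,0,0,0,-0.1,0,0,0,0,0,0,-0.17,0,0,0,0,0,0,-0.24,0,0,0,0,-0.04,-0.06,-0.264,0,0,-0.01,0,-0.08,-0.13,-0.264,0,0,-0.03,0,-0.12,-0.2,-0.264,0,0,-0.05,0,-0.16,-0.27,-0.264,0,0,-0.07,0,-0.2,-0.34,-0.264,0,0,-0.09,0,-0.24,-0.4,-0.264,0,0,-0.0955,0]'; python3 go.py .555 .14 .2 .2
```

```text
clock: 3.58
eef_pos: [0.5279, 0.1858, 0.1987]
tool_rot: [-0.101, 0.995, -0.0, 0.0]
ft_force: [0.4, -0.1, -2.4]
grip_width: 0.0087
grasp_force: 59.9
[-0.0347, -0.1006, -0.0025, -0.0001, -0.0, 0.0008]
```

```bash
python3 -m pendant '[-0.015,-0.05,0,0,0,0,0,-0.03,-0.08,0,0,0,0,0,-0.035,-0.1,0,0,0,0,0,-0.035,-0.1,0,0,0,0,0,-0.035,-0.1,0,0,0,0,0,-0.035,-0.1,0,0,0,0,0,-0.035,-0.1,0,0,0,0,0,-0.035,-0.1,0,0,0,0,0,-0.035,-0.1,0,0,0,0,0,-0.035,-0.1,0,0,0,0,0]'; python3 snap.py w3
```

```text
clock: 4.42
eef_pos: [0.5546, 0.1433, 0.1984]
tool_rot: [-0.101, 0.995, 0.0, 0.0]
ft_force: [-0.1, 0.3, -1.4]
grip_width: 0.0089
grasp_force: 60.0
{'clock': 4.4167, 'eef_pos': [0.5546, 0.1433, 0.1984], 'tool_rot': [-0.1007, 0.9949, 0.0, 0.0], 'joint_pos': [0.2529, 0.4138, 0.0976, 1.2546, 0.0, 0.0511], 'joint_vel': [-0.0066, 0.0015, -0.0007, -0.0024, -0.0003, 0.0005]}
```

View pics/w3.png

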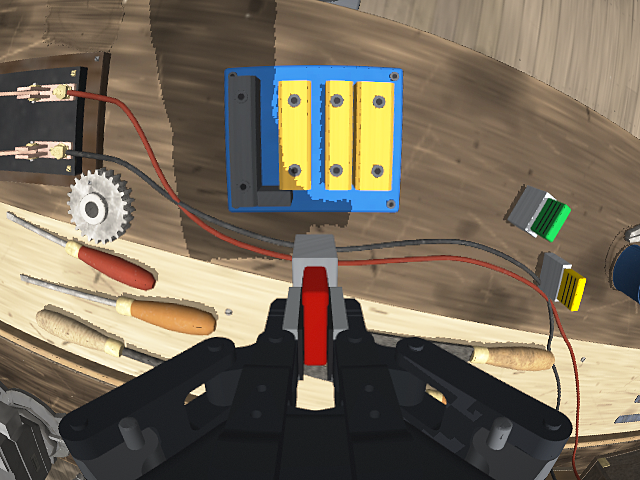

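The plate is in full view: fence at (243,135), stop at (275,198), screws near (294,100), (295,171), (336,100), (337,171), (379,101) and (378,171). The spacers stand clear on the right and red is held upright. I'll locate the gap from the screws.

```bash
cat > plate.py <<'E'
from fit import *
from scipy.optimize import least_squares
o,c=pickle.load(open("w3.pkl","rb"));T=T_wrist(c,o);im=c["pixels"]
px=[]
for q in((294,100),(295,171),(336,100),(337,171),(379,101),(378,171)):
    w=im[q[1]-6:q[1]+7,q[0]-6:q[0]+7].astype(int);sat=w.max(2)-w.min(2);m=(sat<45).astype(float)
    yy,xx=np.mgrid[-6:7,-6:7];px.append((q[0]+(m*xx).sum()/m.sum(),q[1]+(m*yy).sum()/m.sum()))
W=np.array([ray(p,c,T,.040,True)[:2] for p in px])
def res(v):
    x,y,a,L=v;P=np.array([[s*L,31*k/1000,0] for k in range(3) for s in(-1,1)])
    return (place(P,x,y,a)[:,:2]-W).ravel()
r=least_squares(res,[*W[:2].mean(0),.2,.026]);x,y,a,L=r.x
print("px",np.round(px,1).tolist());print("bar_place",r.x.round(4),"res mm",(r.fun*1e3).round(2).tolist())
g=place(np.array([[.042,-.0292,0]]),x,y,a)[0];print("gap_home",g[:2].round(4))
m=cv2.inRange(cv2.cvtColor(im,cv2.COLOR_RGB2HSV),(99,120,40),(116,255,255));n,l,s,cen=cv2.connectedComponentsWithStats(m)
k=[i for i in range(1,n) if s[i,4]>20 and 215<cen[i][0]<415 and 55<cen[i][1]<220];m=np.isin(l,k).astype(np.uint8)
h=cv2.convexHull(cv2.findNonZero(m));mm=np.zeros_like(m);cv2.fillPoly(mm,[h],1)
v,e=fit(c,T,True,mm,box(.124,.148,0,.01),(.493,.127,[.2]));print("plate",v.round(4),round(e,3))
R2=np.array([[np.cos(v[2]),np.sin(v[2])],[-np.sin(v[2]),np.cos(v[2])]]);print("gap_home in plate",(R2@(g[:2]-v[:2])).round(4))
# fence & stop & bar-front overlay
ov=im.copy();S=3
ov=cv2.resize(ov[50:225,210:420],None,fx=S,fy=S)
def draw(P,col):
    p=proj(place(np.array(P,float),g[0],g[1],a),c,T,True);p=np.int32(((p-[210,50]+.5)*S).round());cv2.polylines(ov,[p.reshape(-1,1,2)],False,col,1)
draw([[-.088,-.003,.04],[.012,-.003,.04]],(0,255,255));draw([[-.088,-.0,.037],[0,-.0,.037]],(0,255,0));draw([[-.088,-.017,.04],[.012,-.017,.04]],(0,255,255))
draw([[0,0,.04],[0,.026,.04]],(0,255,0));draw([[-.083,.0172,.037],[-.001,.0172,.037]],(255,0,255));draw([[-.083,.0132,.037],[-.001,.0132,.037]],(255,255,255));draw([[-.083,.0412,.01],[-.083,-.02,.01]],(255,0,0))
cv2.imwrite("pics/ov.png",ov[:,:,::-1])
E
python3 plate.py
```

```text
px [[293.7, 100.1], [294.2, 170.0], [336.4, 100.2], [336.1, 170.0], [378.5, 101.5], [376.9, 170.5]]
bar_place [0.4911 0.1152 0.2012 0.026 ] res mm [0.05, 0.1, -0.01, 0.01, 0.02, 0.03, 0.02, -0.15, -0.08, -0.06, 0.01, 0.07]
gap_home [0.5381 0.0949]
plate [0.4915 0.1294 0.2053] 0.021
gap_home in plate [ 0.0386 -0.0432]
```

View pics/ov.png

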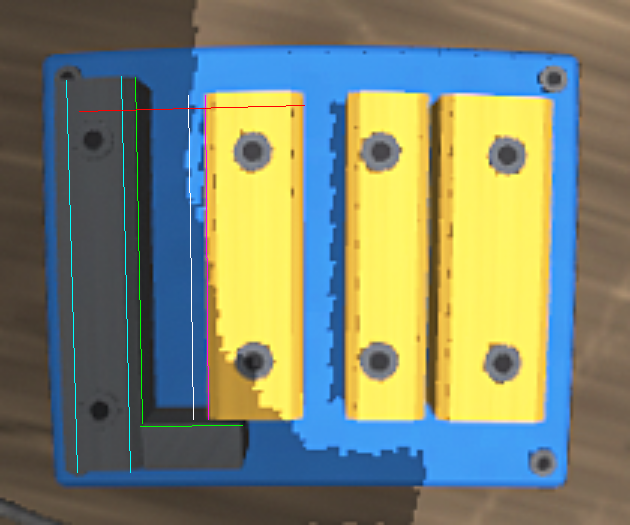

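The overlay sits on the fence, the stop and the magenta 17.2 mm line, so the gap looks like 17.2 mm. I'll still try red first, as the task asks.

```bash
python3 go.py .507 .0973 .118 .2012
```

```text
[0.1118, -0.0708, 0.1607, 0.0, -0.0, 0.0001]
```

```bash
python3 -m pendant '[0.04,-0.025,0,0,0,0,0,0.08,-0.05,0,0,0,0,0,0.112,-0.071,0.02,0,0,0,0,0.112,-0.071,0.06,0,0,0,0,0.112,-0.071,0.1,0,0,0,0,0.112,-0.071,0.13,0,0,0,0,0.112,-0.071,0.15,0,0,0,0,0.112,-0.071,0.161,0,0,0,0,0.112,-0.071,0.161,0,0,0,0,0.112,-0.071,0.161,0,0,0,0]';python3 go.py .507 .0973 .109 .2012;python3 -c "
from workcell import bot;print(bot.get_obs())"
```

```text
clock: 5.3
eef_pos: [0.5075, 0.0969, 0.1181]
tool_rot: [-0.1, 0.995, 0.0, 0.0]
ft_force: [-0.0, 1.0, -0.4]
grip_width: 0.0087
grasp_force: 60.0
[0.0007, 0.001, 0.0183, -0.0, 0.0001, -0.0002]
{'clock': 5.3, 'joint_pos': array([ 1.88637866e-01,  3.75426782e-01, -1.85978844e-01,  1.00896820e+00,
       -3.38085767e-05, -1.20888411e-02]), 'joint_vel': array([-0.00065822, -0.01295082,  0.01546044,  0.0006394 ,  0.00065022,
       -0.0003158 ]), 'tau': array([-1.56458456e-02, -4.08733034e+01,  2.22468209e+01,  1.08159528e-02,
       -1.61677286e-03,  9.03278237e-05]), 'eef_pos': array([0.50745798, 0.09686805, 0.11814215]), 'tool_rot': array([-1.00194942e-01,  9.94967803e-01,  1.78542524e-06,  2.11919011e-04]), 'ft_force': array([-0.00426696,  0.96818848, -0.4120275 ]), 'ft_torque': array([ 0.00444212, -0.0304018 ,  0.00751892]), 'grasp_force': 59.99370753765106, 'grip_width': 0.008651777777167935}
```

```bash
python3 -m pendant '[0,0.001,0.002,0,0,0,0,0,0.001,0.004,0,0,0,0,0,0.001,0.006,0,0,0,0,0,0.001,0.008,0,0,0,0,0,0.001,0.01,0,0,0,0,0,0.001,0.012,0,0,0,0,0,0.001,0.014,0,0,0,0,0,0.001,0.015,0,0,0,0,0,0.001,0.016,0,0,0,0,0,0.001,0.016,0,0,0,0]' && python3 -m pendant '[0,0,0.0005,0,0,0,0,0,0,0.001,0,0,0,0,0,0,0.0015,0,0,0,0,0,0,0.002,0,0,0,0,0,0,0.0025,0,0,0,0,0,0,0.003,0,0,0,0,0,0,0.0035,0,0,0,0,0,0,0.004,0,0,0,0,0,0,0.004,0,0,0,0,0,0,0.004,0,0,0,0]'
```

```text
clock: 6.13
eef_pos: [0.5069, 0.0972, 0.1097]
tool_rot: [-0.1, 0.995, -0.0, -0.0]
ft_force: [0.1, -0.3, -2.0]
grip_width: 0.0088
grasp_force: 60.0
clock: 6.97
eef_pos: [0.507, 0.0971, 0.1078]
tool_rot: [-0.1, 0.995, -0.0, -0.0]
ft_force: [-0.4, -0.1, -1.5]
grip_width: 0.0086
grasp_force: 60.0
```

```bash
for i in 1; do python3 -m pendant '[0,0,0.0003,0,0,0,0,0,0,0.0006,0,0,0,0,0,0,0.0009,0,0,0,0,0,0,0.0012,0,0,0,0,0,0,0.0015,0,0,0,0,0,0,0.0018,0,0,0,0,0,0,0.002,0,0,0,0,0,0,0.002,0,0,0,0,0,0,0.002,0,0,0,0,0,0,0.002,0,0,0,0]'; done; python3 -m pendant '[0,0,0.0003,0,0,0,0,0,0,0.0006,0,0,0,0,0,0,0.0009,0,0,0,0,0,0,0.001,0,0,0,0,0,0,0.001,0,0,0,0,0,0,0.001,0,0,0,0,0,0,0.001,0,0,0,0,0,0,0.001,0,0,0,0,0,0,0.001,0,0,0,0,0,0,0.001,0,0,0,0]'
```

```text
clock: 7.8
eef_pos: [0.507, 0.0972, 0.1068]
tool_rot: [-0.1, 0.995, -0.0, 0.0]
ft_force: [0.4, 0.1, -1.5]
grip_width: 0.0092
grasp_force: 60.0
clock: 8.63
eef_pos: [0.507, 0.0972, 0.1063]
tool_rot: [-0.1, 0.995, -0.0, 0.0]
ft_force: [1.2, 0.3, -0.7]
grip_width: 0.0088
grasp_force: 60.0
```

```bash
python3 -m pendant '[0,0,0.0003,0,0,0,0,0,0,0.0006,0,0,0,0,0,0,0.0009,0,0,0,0,0,0,0.001,0,0,0,0,0,0,0.001,0,0,0,0,0,0,0.001,0,0,0,0,0,0,0.001,0,0,0,0,0,0,0.001,0,0,0,0,0,0,0.001,0,0,0,0,0,0,0.001,0,0,0,0]'
python3 -m pendant '[0,0,0.0003,0,0,0,0,0,0,0.0006,0,0,0,0,0,0,0.0009,0,0,0,0,0,0,0.001,0,0,0,0,0,0,0.001,0,0,0,0,0,0,0.001,0,0,0,0,0,0,0.001,0,0,0,0,0,0,0.001,0,0,0,0,0,0,0.001,0,0,0,0,0,0,0.001,0,0,0,0]'
```

```text
clock: 9.47
eef_pos: [0.5071, 0.0972, 0.1061]
tool_rot: [-0.1, 0.995, 0.0, 0.0]
ft_force: [-1.3, -0.5, 5.2]
grip_width: 0.0087
grasp_force: 60.9
clock: 10.3
eef_pos: [0.5072, 0.0972, 0.106]
tool_rot: [-0.1, 0.995, 0.0, 0.0]
ft_force: [-3.1, -1.0, 7.3]
grip_width: 0.0088
grasp_force: 61.3
```

```bash
python3 -m pendant '[0,0,0.0003,0,0,0,0,0,0,0.0006,0,0,0,0,0,0,0.0009,0,0,0,0,0,0,0.0012,0,0,0,0,0,0,0.0014,0,0,0,0,0,0,0.0014,0,0,0,0,0,0,0.0014,0,0,0,0,0,0,0.0014,0,0,0,0,0,0,0.0014,0,0,0,0,0,0,0.0014,0,0,0,0]'; python3 go.py .43 .30 .16 0
```

```text
clock: 11.13
eef_pos: [0.5073, 0.0972, 0.1059]
tool_rot: [-0.1, 0.995, 0.0, 0.001]
ft_force: [-3.4, -1.1, 10.5]
grip_width: 0.0085
grasp_force: 61.9
[0.0705, 0.4282, -0.1083, 0.0, 0.0004, 0.0638]
```

Red stalls on both chamfers, with its underside about 38 mm up, while the force rises with no sideways push. It does not go in, so I'll put it back where it stood.

```bash
python3 go.py .4293 .3999 .15 -.1;python3 -m pendant '[0,0,-0.01,0,0,0,0,0,0,-0.03,0,0,0,0,0,0,-0.06,0,0,0,0,0,0,-0.09,0,0,0,0,0,0.06,-0.1,0,0,0.02,0,0.015,0.13,-0.1,0,0,0.04,0,0.02,0.2,-0.1,0,0,0.06,0,0.025,0.27,-0.1,0,0,0.08,0,0.03,0.34,-0.1,0,0,0.095,0,0.03,0.41,-0.1,0,0,0.095,0]'; python3 go.py .4293 .3999 .0685 -.1
```

```text
[0.0321, 0.6243, -0.0882, 0.0001, 0.0004, 0.0957]
clock: 11.97
eef_pos: [0.4505, 0.2964, 0.1546]
tool_rot: [0.05, 0.999, -0.0, -0.0]
ft_force: [0.6, -0.6, -2.2]
grip_width: 0.009
grasp_force: 60.0
[0.0626, 0.2018, 0.1722, -0.0001, -0.0002, 0.0001]
```

```bash
python3 -m pendant '[0.03,0.07,0,0,0,0,0,0.0626,0.14,0,0,0,0,0,0.0626,0.202,0.02,0,0,0,0,0.0626,0.202,0.08,0,0,0,0,0.0626,0.202,0.13,0,0,0,0,0.0626,0.202,0.155,0,0,0,0,0.0626,0.202,0.164,0,0,0,0,0.0626,0.202,0.168,0,0,0,0,0.0626,0.202,0.172,0,0,0,0,0.0626,0.202,0.172,0,0,0,0]'; python3 go.py .4293 .3999 .068 -.1
```

```text
clock: 12.8
eef_pos: [0.4309, 0.3991, 0.0695]
tool_rot: [0.049, 0.999, 0.001, 0.001]
ft_force: [-0.0, -0.5, -1.4]
grip_width: 0.0089
grasp_force: 59.9
[0.0034, 0.0013, 0.0031, 0.0005, 0.0004, 0.0005]
```

```bash
python3 -m pendant '[0,0,0.001,0,0,0,0,0,0,0.0025,0,0,0,0,0,0,0.003,0,0,0,0,0,0,0.003,0,0,0,0,0,0,0.003,0,0,0,0.3,0,0,0.003,0,0,0,0.4,0,0,0.003,0,0,0,0.4,0,0,0.003,0,0,0,0.4,0,0,-0.02,0,0,0,0.4,0,0,-0.06,0,0,0,0.4]'; python3 go.py .525 .335 .15 -.32
```

```text
clock: 13.63
eef_pos: [0.4286, 0.3973, 0.0964]
tool_rot: [0.049, 0.999, -0.002, -0.002]
ft_force: [-0.3, 0.5, -0.6]
grip_width: 0.034
grasp_force: 0.0
[-0.2036, -0.1056, -0.1075, -0.0015, -0.0011, 0.0707]
```

```bash
python3 -m pendant '[0,0,-0.05,0,0,0,0.4,0,0,-0.1075,0,0,0.02,0.5,-0.07,-0.03,-0.1075,0,0,0.04,0.5,-0.14,-0.07,-0.1075,0,0,0.07,0.5,-0.2036,-0.1056,-0.1075,0,0,0.07,0.5,-0.2036,-0.1056,-0.1075,0,0,0.07,0.5,-0.2036,-0.1056,-0.1075,0,0,0.07,0.5,-0.2036,-0.1056,-0.1075,0,0,0.07,0.5,-0.2036,-0.1056,-0.1075,0,0,0.07,0.5,-0.2036,-0.1056,-0.1075,0,0,0.07,0.5]'; python3 snap.py w4; python3 sp.py w4 green .5055 .3385; python3 go.py .5055 .3388 .067 -.32
```

```text
clock: 14.47
eef_pos: [0.5253, 0.337, 0.1523]
tool_rot: [0.157, 0.988, -0.0, -0.0]
ft_force: [0.2, -0.1, 0.0]
grip_width: 0.0425
grasp_force: 0.0
{'clock': 14.4667, 'eef_pos': [0.5253, 0.337, 0.1523], 'tool_rot': [0.1574, 0.9875, -0.0001, -0.0002], 'joint_pos': [0.5703, 0.5438, 0.1831, 1.2106, 0.0002, 0.8863], 'joint_vel': [0.003, -0.002, 0.0024, -0.0016, -0.0018, -0.0004]}
[ 0.5057  0.3391 -0.3298] 0.09 1040
[0.0387, -0.0089, 0.1707, -0.0001, -0.0001, 0.0013]
```

View pics/w4.png

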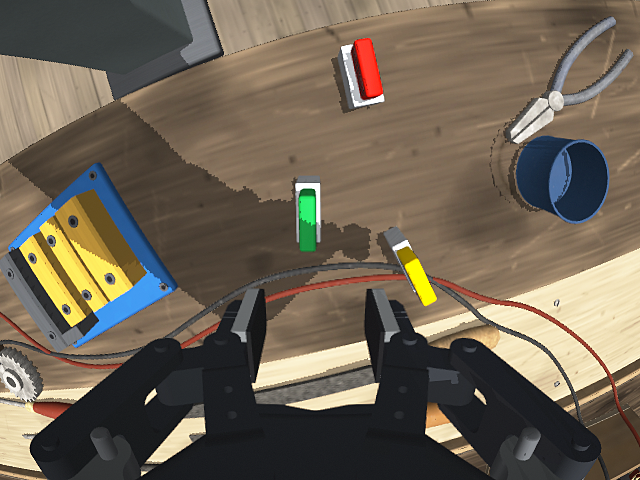

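Red stands upright at (365,72), and green is between the fingers' lines at (308,215). Grasping green.

```bash
python3 -m pendant '[0.0385,-0.0085,0.02,0,0,0.0045,0.5,0.0385,-0.0085,0.08,0,0,0.0045,0.5,0.0385,-0.0085,0.13,0,0,0.0045,0.5,0.0385,-0.0085,0.16,0,0,0.0045,0.5,0.0385,-0.0085,0.17,0,0,0.0045,0.5,0.0385,-0.0085,0.17,0,0,0.0045,0.5,0.0385,-0.0085,0.17,0,0,0.0045,0,0.0385,-0.0085,0.17,0,0,0.0045,0,0.0385,-0.0085,0.17,0,0,0.0045,0,0.0385,-0.0085,0.17,0,0,0.0045,0]'; python3 go.py .4956 .0952 .15 .2012
```

```text
clock: 15.35
eef_pos: [0.5079, 0.3389, 0.0692]
tool_rot: [0.165, 0.986, 0.001, 0.001]
ft_force: [0.1, 0.2, 2.7]
grip_width: 0.009
grasp_force: 60.0
[-0.1359, -0.4684, -0.1627, 0.0007, 0.001, -0.1697]
```

```bash
python3 -m pendant '[0,0,-0.04,0,0,0,0,0,0,-0.09,0,0,0,0,0,0,-0.15,0,0,0,0,-0.01,-0.04,-0.17,0,0,-0.02,0,-0.03,-0.1,-0.17,0,0,-0.05,0,-0.05,-0.17,-0.17,0,0,-0.08,0,-0.07,-0.24,-0.17,0,0,-0.11,0,-0.09,-0.31,-0.17,0,0,-0.14,0,-0.11,-0.38,-0.17,0,0,-0.165,0,-0.12,-0.43,-0.17,0,0,-0.17,0]'; python3 go.py .509 .0977 .118 .2012
```

```text
clock: 16.18
eef_pos: [0.493, 0.1125, 0.1529]
tool_rot: [-0.101, 0.995, -0.0, 0.0]
ft_force: [0.2, -0.3, -1.3]
grip_width: 0.0084
grasp_force: 59.4
[-0.0254, -0.0354, 0.0697, -0.0003, 0.0001, 0.0006]
```

```bash
python3 -m pendant '[-0.025,-0.03,0,0,0,0,0,-0.025,-0.03,0.02,0,0,0,0,-0.025,-0.03,0.04,0,0,0,0,-0.025,-0.03,0.055,0,0,0,0,-0.025,-0.03,0.062,0,0,0,0,-0.025,-0.03,0.062,0,0,0,0,-0.025,-0.03,0.062,0,0,0,0,-0.025,-0.03,0.062,0,0,0,0,-0.025,-0.03,0.062,0,0,0,0,-0.025,-0.03,0.062,0,0,0,0]'; python3 go.py .509 .0977 .110 .2012
```

```text
clock: 17.02
eef_pos: [0.5089, 0.1035, 0.1218]
tool_rot: [-0.101, 0.995, 0.0, 0.0]
ft_force: [-0.2, -0.3, -1.0]
grip_width: 0.0088
grasp_force: 59.4
[0.0021, -0.0114, 0.0235, -0.0, 0.0003, 0.0005]
```

```bash
python3 -m pendant '[0.001,-0.006,0,0,0,0,0,0.002,-0.0114,0,0,0,0,0,0.002,-0.0114,0.003,0,0,0,0,0.002,-0.0114,0.006,0,0,0,0,0.002,-0.0114,0.009,0,0,0,0,0.002,-0.0114,0.012,0,0,0,0,0.002,-0.0114,0.015,0,0,0,0,0.002,-0.0114,0.017,0,0,0,0,0.002,-0.0114,0.017,0,0,0,0,0.002,-0.0114,0.017,0,0,0,0]'; python3 go.py .509 .0977 .105 .2012
```

```text
clock: 17.85
eef_pos: [0.5087, 0.0974, 0.1128]
tool_rot: [-0.101, 0.995, -0.0, -0.0]
ft_force: [-0.2, -1.1, -1.2]
grip_width: 0.0085
grasp_force: 59.4
[-0.0007, 0.0005, 0.0155, 0.0, -0.0001, 0.0003]
```

Now feel down slowly, in 0.6 mm rows.

```bash
python3 -m pendant '[0,0.0005,0.0012,0,0,0,0,0,0.0005,0.0024,0,0,0,0,0,0.0005,0.0036,0,0,0,0,0,0.0005,0.0048,0,0,0,0,0,0.0005,0.006,0,0,0,0,0,0.0005,0.007,0,0,0,0,0,0.0005,0.008,0,0,0,0,0,0.0005,0.009,0,0,0,0,0,0.0005,0.01,0,0,0,0,0,0.0005,0.01,0,0,0,0]'; python3 -m pendant '[0,0,0.0006,0,0,0,0,0,0,0.0012,0,0,0,0,0,0,0.0018,0,0,0,0,0,0,0.0024,0,0,0,0,0,0,0.003,0,0,0,0,0,0,0.0036,0,0,0,0,0,0,0.004,0,0,0,0,0,0,0.004,0,0,0,0,0,0,0.004,0,0,0,0,0,0,0.004,0,0,0,0]'
```

```text
clock: 18.68
eef_pos: [0.5086, 0.0976, 0.1077]
tool_rot: [-0.101, 0.995, -0.0, -0.0]
ft_force: [0.6, 0.4, -1.0]
grip_width: 0.0087
grasp_force: 59.4
clock: 19.52
eef_pos: [0.5088, 0.0976, 0.1059]
tool_rot: [-0.101, 0.995, -0.0, 0.0]
ft_force: [-0.3, 0.3, -0.8]
grip_width: 0.0091
grasp_force: 59.4
```

```bash
for i in 1; do python3 -m pendant '[0,0,0.001,0,0,0,0,0,0,0.002,0,0,0,0,0,0,0.003,0,0,0,0,0,0,0.004,0,0,0,0,0,0,0.005,0,0,0,0,0,0,0.006,0,0,0,0,0,0,0.006,0,0,0,0,0,0,0.006,0,0,0,0,0,0,0.006,0,0,0,0,0,0,0.006,0,0,0,0]';done; python3 -m pendant '[0,0,0.001,0,0,0,0,0,0,0.002,0,0,0,0,0,0,0.003,0,0,0,0,0,0,0.004,0,0,0,0,0,0,0.005,0,0,0,0,0,0,0.006,0,0,0,0,0,0,0.007,0,0,0,0,0,0,0.008,0,0,0,0,0,0,0.008,0,0,0,0,0,0,0.008,0,0,0,0]'
```

```text
clock: 20.35
eef_pos: [0.5088, 0.0976, 0.1029]
tool_rot: [-0.101, 0.995, -0.0, 0.0]
ft_force: [0.7, 0.0, -0.9]
grip_width: 0.0084
grasp_force: 59.4
clock: 21.18
eef_pos: [0.5087, 0.0976, 0.0988]
tool_rot: [-0.101, 0.995, -0.0, -0.0]
ft_force: [0.3, 0.1, -0.2]
grip_width: 0.0085
grasp_force: 59.4
```

Green passes the chamfers without force. I'll continue down.

```bash
for i in 1; do python3 -m pendant '[0,0,0.002,0,0,0,0,0,0,0.004,0,0,0,0,0,0,0.006,0,0,0,0,0,0,0.008,0,0,0,0,0,0,0.01,0,0,0,0,0,0,0.012,0,0,0,0,0,0,0.014,0,0,0,0,0,0,0.016,0,0,0,0,0,0,0.017,0,0,0,0,0,0,0.017,0,0,0,0]';done; python3 -m pendant '[0,0,0.002,0,0,0,0,0,0,0.004,0,0,0,0,0,0,0.006,0,0,0,0,0,0,0.008,0,0,0,0,0,0,0.01,0,0,0,0,0,0,0.012,0,0,0,0,0,0,0.014,0,0,0,0,0,0,0.015,0,0,0,0,0,0,0.016,0,0,0,0,0,0,0.016,0,0,0,0]'
```

```text
clock: 22.02
eef_pos: [0.5086, 0.0976, 0.0902]
tool_rot: [-0.101, 0.995, -0.0, -0.0]
ft_force: [0.3, 0.5, -1.1]
grip_width: 0.0088
grasp_force: 59.4
clock: 22.85
eef_pos: [0.5087, 0.0976, 0.0822]
tool_rot: [-0.101, 0.995, -0.0, -0.0]
ft_force: [0.6, -0.7, -0.9]
grip_width: 0.0087
grasp_force: 59.4
```

```bash
python3 -m pendant '[0,0,0.0005,0,0,0,0,0,0,0.001,0,0,0,0,0,0,0.0015,0,0,0,0,0,0,0.002,0,0,0,0,0,0,0.0025,0,0,0,0,0,0,0.003,0,0,0,0,0,0,0.0035,0,0,0,0,0,0,0.004,0,0,0,0,0,0,0.004,0,0,0,0,0,0,0.004,0,0,0,0]'; python3 -m pendant '[0,0,0.0003,0,0,0,0,0,0,0.0006,0,0,0,0,0,0,0.0009,0,0,0,0,0,0,0.0012,0,0,0,0,0,0,0.0015,0,0,0,0,0,0,0.0018,0,0,0,0,0,0,0.002,0,0,0,0,0,0,0.002,0,0,0,0,0,0,0.002,0,0,0,0,0,0,0.002,0,0,0,0]'
```

```text
clock: 23.68
eef_pos: [0.5087, 0.0976, 0.0804]
tool_rot: [-0.101, 0.995, 0.0, -0.0]
ft_force: [0.0, -1.3, -1.5]
grip_width: 0.0087
grasp_force: 59.4
clock: 24.52
eef_pos: [0.5087, 0.0976, 0.0794]
tool_rot: [-0.101, 0.995, 0.0, -0.0]
ft_force: [0.2, 0.0, -1.5]
grip_width: 0.0087
grasp_force: 59.4
```

```bash
python3 -m pendant '[0,0,0.0003,0,0,0,0,0,0,0.0006,0,0,0,0,0,0,0.0009,0,0,0,0,0,0,0.001,0,0,0,0,0,0,0.001,0,0,0,0,0,0,0.001,0,0,0,0,0,0,0.001,0,0,0,0,0,0,0.001,0,0,0,0,0,0,0.001,0,0,0,0,0,0,0.001,0,0,0,0]'; python3 -m pendant '[0,0,0.0003,0,0,0,0,0,0,0.0006,0,0,0,0,0,0,0.0009,0,0,0,0,0,0,0.001,0,0,0,0,0,0,0.001,0,0,0,0,0,0,0.001,0,0,0,0,0,0,0.001,0,0,0,0,0,0,0.001,0,0,0,0,0,0,0.001,0,0,0,0,0,0,0.001,0,0,0,0]'
```

```text
clock: 25.35
eef_pos: [0.5088, 0.0976, 0.0792]
tool_rot: [-0.101, 0.995, -0.0, 0.0]
ft_force: [-1.4, -0.4, 5.1]
grip_width: 0.0087
grasp_force: 60.3
clock: 26.18
eef_pos: [0.5088, 0.0976, 0.0791]
tool_rot: [-0.101, 0.995, 0.0, 0.0]
ft_force: [-3.0, -0.8, 8.3]
grip_width: 0.0085
grasp_force: 60.8
```

Floor contact at TCP z 0.0792. I'll ease off, then slide towards the stop.

```bash
python3 -m pendant '[0,0,-0.0016,0,0,0,0,-0.002,0,-0.0016,0,0,0,0,-0.004,0,-0.0016,0,0,0,0,-0.006,0,-0.0016,0,0,0,0,-0.008,0,-0.0016,0,0,0,0,-0.01,0,-0.0016,0,0,0,0,-0.012,0,-0.0016,0,0,0,0,-0.013,0,-0.0016,0,0,0,0,-0.013,0,-0.0016,0,0,0,0,-0.013,0,-0.0016,0,0,0,0]'; python3 -m pendant '[-0.0005,0,0,0,0,0,0,-0.001,0,0,0,0,0,0,-0.0015,0,0,0,0,0,0,-0.002,0,0,0,0,0,0,-0.0025,0,0,0,0,0,0,-0.003,0,0,0,0,0,0,-0.003,0,0,0,0,0,0,-0.003,0,0,0,0,0,0,-0.003,0,0,0,0,0,0,-0.003,0,0,0,0,0,0]'
```

```text
clock: 27.02
eef_pos: [0.5137, 0.0986, 0.0792]
tool_rot: [-0.101, 0.995, -0.0, -0.001]
ft_force: [-5.0, -0.6, 7.9]
grip_width: 0.0086
grasp_force: 60.7
clock: 27.85
eef_pos: [0.515, 0.0989, 0.0792]
tool_rot: [-0.101, 0.995, -0.0, -0.002]
ft_force: [-4.9, -0.9, 8.6]
grip_width: 0.0088
grasp_force: 60.7
```

```bash
python3 -m pendant '[0,0,-0.0015,0,0,0,0,0,0,-0.0015,0,0,0,0,-0.0006,0,-0.0015,0,0,0,0,-0.0012,0,-0.0015,0,0,0,0,-0.0018,0,-0.0015,0,0,0,0,-0.0024,0,-0.0015,0,0,0,0,-0.003,0,-0.0015,0,0,0,0,-0.0036,0,-0.0015,0,0,0,0,-0.004,0,-0.0015,0,0,0,0,-0.004,0,-0.0015,0,0,0,0]'; python3 -m pendant '[-0.0004,0,0,0,0,0,0,-0.0008,0,0,0,0,0,0,-0.0012,0,0,0,0,0,0,-0.0016,0,0,0,0,0,0,-0.002,0,0,0,0,0,0,-0.002,0,0,0,0,0,0,-0.002,0,0,0,0,0,0,-0.002,0,0,0,0,0,0,-0.002,0,0,0,0,0,0,-0.002,0,0,0,0,0,0]'
```

```text
clock: 28.68
eef_pos: [0.5184, 0.0996, 0.0798]
tool_rot: [-0.101, 0.995, -0.0, -0.0]
ft_force: [-0.4, -0.0, -1.4]
grip_width: 0.0084
grasp_force: 59.5
clock: 29.52
eef_pos: [0.5186, 0.0996, 0.0797]
tool_rot: [-0.101, 0.995, -0.0, -0.001]
ft_force: [-5.4, -1.0, 1.6]
grip_width: 0.0087
grasp_force: 59.7
```

```bash
python3 -m pendant '[-0.0003,0,0,0,0,0,0,-0.0006,0,0,0,0,0,0,-0.0009,0,0,0,0,0,0,-0.0012,0,0,0,0,0,0,-0.0012,0,0,0,0,0,0,-0.0012,0,0.0004,0,0,0,0,-0.0012,0,0.0008,0,0,0,0,-0.0012,0,0.0012,0,0,0,0,-0.0012,0,0.0012,0,0,0,0,-0.0012,0,0.0012,0,0,0,0]'
```

```text
clock: 30.35
eef_pos: [0.5186, 0.0996, 0.0792]
tool_rot: [-0.101, 0.995, -0.0, -0.001]
ft_force: [-7.3, -0.8, 4.0]
grip_width: 0.0089
grasp_force: 60.1
```

Green is against the stop (7 N) and on the floor (4 N). Release and retreat.

```bash
python3 -m pendant '[0.0006,0,0,0,0,0,0,0.0006,0,0,0,0,0,0.1,0.0006,0,0,0,0,0,0.2,0.0006,0,0,0,0,0,0.3,0.0006,0,0,0,0,0,0.3,0.0006,0,0,0,0,0,0.3,0.0006,0,0,0,0,0,0.3,0,0,-0.02,0,0,0,0.3,0,0,-0.06,0,0,0,0.3,0,0,-0.1,0,0,0,0.3]'; python3 -m pendant '[-0.02,0,-0.15,0,0,0,0.3,-0.05,0,-0.2,0,0,0,0.3,-0.08,0,-0.2,0,0,0,0.3,-0.08,0,-0.2,0,0,0,0.3,-0.08,0,-0.2,0,0,0,0.3,-0.08,0,-0.2,0,0,0,0.3,-0.08,0,-0.2,0,0,0,0.3,-0.08,0,-0.2,0,0,0,0.3,-0.08,0,-0.2,0,0,0,0.3,-0.08,0,-0.2,0,0,0,0.3]'; python3 snap.py w5
python3 - <<'E'
from fit import *
o,c=pickle.load(open("w5.pkl","rb"));T=T_wrist(c,o)
hm=(.5381,.0949)
q=place(np.array([[-.02,.0086,0]]),*hm,.2012)[0]
l,s,cen=cmask(c["pixels"],"green");u=proj([[q[0],q[1],.06]],c,T,True)[0]
m=np.isin(l,[i for i in range(1,len(s)) if s[i,4]>20 and np.hypot(*(cen[i]-u))<50]).astype(np.uint8)
v,e=fit(c,T,True,m,box(.034,.010,.046,.074),(q[0],q[1],[.0,.2,.4]))
r=place(np.array([[v[0]-hm[0],v[1]-hm[1],0]]),0,0,-.2012)[0];print(v.round(4),e,"in gap_home",r.round(4))
E
```

```text
clock: 31.18
eef_pos: [0.5196, 0.0998, 0.1298]
tool_rot: [-0.101, 0.995, -0.0, -0.001]
ft_force: [-0.2, -1.0, 0.5]
grip_width: 0.0257
grasp_force: 0.0
clock: 32.02
eef_pos: [0.5586, 0.1078, 0.2285]
tool_rot: [-0.101, 0.995, -0.0, -0.001]
ft_force: [0.3, 0.4, -0.1]
grip_width: 0.0255
grasp_force: 0.0
{'clock': 32.0167, 'eef_pos': [0.5586, 0.1078, 0.2285], 'tool_rot': [-0.1009, 0.9949, -0.0001, -0.0009], 'joint_pos': [0.1907, 0.3914, 0.1435, 1.3247, -0.0, -0.0114], 'joint_vel': [0.0003, -0.0008, 0.0096, 0.0007, -0.0005, -0.0008]}
[0.5158 0.0994 0.2053] 0.10035261602973411 in gap_home [-0.021   0.0089  0.    ]
```

View pics/w5.png

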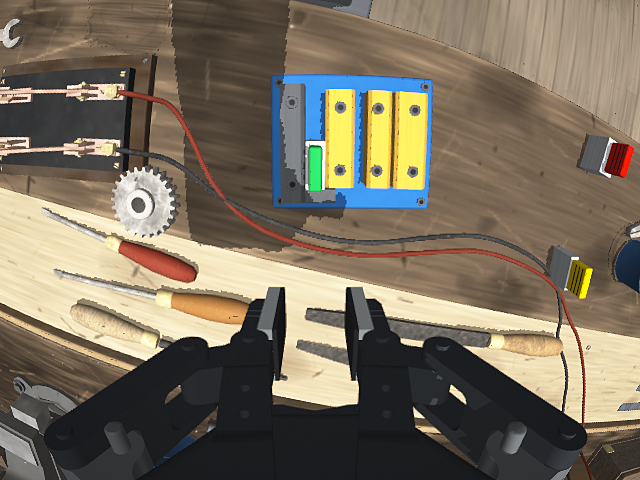

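Green stands in the gap at (316,167), against the stop. Red (607,157) and yellow (572,274) are upright on the bench, and the gripper is clear.

```bash
python3 -c "
from workcell import bot;print(bot.job_done())"
```

```text
the job is handed in; nothing more can be done
None
```

I've handed the job in with the green 16 mm spacer in the gap, upright, on the plate and against the end stop: red 20 mm was tried first and stuck on the chamfers, contact forces read about 11 N at most, and red and yellow stand upright on the bench. No verdict was returned.

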